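# Wedge up the sagging computer stand

## Robot

A 6-joint arm with a two-finger parallel gripper is mounted at the origin on the work surface. World frame = base frame: x ahead of the robot, y to its left, z up, the work surface at z = 0. Lengths are in m, angles in rad, forces in N, time in s.
With the tool pointing down it reaches from about 0.3 to 0.775 m from the base axis. Payload 14.6 kg.
Tool frame: the origin (TCP) lies midway between the tips of the shut fingers; the grasp point (between the pads) lies 19 mm behind it (ctrl.pinch_z is the distance from the TCP to the grasp point, in m); z points along the fingers, y is the line along which they close (so a half turn about z gives the same grasp; the last joint's range is limited). The gripper opens to 94 mm and grips with 3 to 60 N. Pads are 16 mm wide; open, the fingers measure 119 mm over their backs; the gripper's body (75 mm by 177 mm) begins 78 mm behind the grasp point.
Start: joints at [-0.067, 0.3, 1.521, -0, 1.321, -0.067], TCP at [0.55, -0, 0.205] pointing down, gripper open.
Joint ranges: [-3.03, 3.03], [-0.79, 2.21], [0.23, 2.52], [-1.04, 4.18], [0, 3.07], [-2.55, 2.55]. Speed limits (rad/s): [2.22, 2.22, 2.57, 3.14, 3.14, 3.14].

## Interface

Orientations are given as [roll, pitch, yaw] about the fixed x, y, z axes, in that order (R = Rz(yaw) Ry(pitch) Rx(roll)).
In Python, from station import ctrl gives the robot as it stands.
- The arm moves only by the tool jog_arm, never from a script. Its argument "motion" is a list of rows, each a list of 7 numbers: the shift along the tool's x, y, z in m, then the turn, a rotation vector about the tool's x, y, z in rad, then the opening, from -1 (shut) to 1 (fully open). In form: [[tx, ty, tz, rx, ry, rz, gripper], ...]. A call has 1 to 5 rows; each row shifts and turns the commanded pose from where the row before left it, along the tool's axes as they then stand; what a row does not reach is not made up. A row lasts 1/10 s, in which the tool goes at most 50 mm and 8.59 degrees, less where a joint would pass 70% of its speed; a pose out of reach is approached as far as the arm can. A call is refused whole if a number of a shift passes 0.05 or a number of a turn 0.15, either way. A call with a gripper value outside its range is refused whole. The fingers move at their own pace and stop on an object; "squeeze" is the grip in N (left out, the last holds). Time passes only in rows, so rows that do not move let the fingers close. It gives the time, the measured TCP pose, the force, the opening and the grip force at its end, in the units of the state.
- ctrl.get_obs(): the state, without advancing time (a new reading comes with each control period).
- ctrl.camera(name): name is "scene" or "side" or "wrist"; returns the picture (480x640x3 uint8, red, green, blue); there is no depth.
- ctrl.camera_model(name): a dict with "intrinsics" (3x3 intrinsics, pixels), "rvec" (rotation vector, rad) and "tvec" (3), from world to camera coordinates, as OpenCV has them. Camera axes: x right, y down, z forward; pixel columns grow to the right and rows downward; lengths in m; the calibration is good to about 2 mm. A picture is of the moment at which its call begins: read the wrist's pose just before it. camera_model takes no time and is no camera call; for the wrist camera it gives the pose at the moment of the call.
- ctrl.hand_in(): hands the job in; it is judged then, once.
The state is a dict: "time_s": time; "qpos": joint angles; "joint_vel": joint speeds; "tau": joint torques, N m; "ee_pos": TCP position; "eef_rot": TCP orientation; "force": force on the tool from outside, world axes, zero at the start; "moment": the same for the moment, N m; "grip_width": finger opening in m; "grip_force": force on a finger pad.
Only numpy, scipy, OpenCV 4.12 (cv2) and the standard library are available. Lean on these libraries where they do the work, as an engineer would, in place of code of your own. Each camera call takes 0.05 s, during which the arm holds its last target. There are 200 camera calls.

## Task

The small computer stand sags at the front. Push the large wooden wedge, thin end first and square on, under the middle of the stand's front edge until it jams tight and carries the edge a good 3 mm higher than it hangs now, then let go of it. Leave the slim wedge where it lies: it is too thin to help.

Things in the scene. Friction and masses are not known exactly. Their poses are not given: they have to be found in the camera images.
- wedge: Large wedge, plain light wood, 135 long, 40 wide, 90 g, flat on the desk (z=0), left or right. Origin: centre of underside. +x to the thin end (4 high, 67.5 from origin), at the start away from the robot within 30 deg. From the thin end the top rises evenly over 100 mm to 28; the last 35 mm (x -67.5 to -32.5) is a flat-topped tail 28 high: grip it across the 40 mm width (y).
- slim_wedge: Slim wedge of the same wood, 90 mm long, 28 wide, only 11 high at its thick end, on the desk on the side where the large one is not: a bystander, too thin to reach the stand's underside. Origin: centre of underside; +x to its thin end.
- front_edge (a point): Fixed point on the desk below the middle of the front edge of the stand (aluminium frame 250 wide, 260 deep, black computer on top). +x: level, in under the stand, the way to push, within 12 deg of away from the robot; +y along the edge. Edge hangs 14 mm over the desk, beam top 34; computer (top 80) starts 80 behind the edge. Feet 28 across, 22 behind the edge, 105 either side.
- stand: The stand's hinged shelf. Origin: middle of the front edge's lower line, 14 mm over the desk while it sags; its z tells the lift. Hinge 250 mm behind the edge; it can rise 9 mm, to a hard stop. The wedge touches when its thin end is about 42 mm past the edge, lifts 4 mm at about 60, stops at about 80. Pushing takes about 8 to 18 N, more at the stop; the wedge stays by friction when let go.
Not all that is in view belongs to the job. Of the things shaped like the wedge, the wood one is meant.

How it is judged:
At the end, for the whole second after the job is handed in: The large wedge, released and at rest, lies flat and jammed under the stand's front edge, its centre within 40 mm of the edge's middle sideways and in depth, square to it within 15 degrees, the edge resting on it with over 1 N and lifted to more than 16.5 mm above the desk (14 mm at the start) (height (world z) of stand above 0.0165 m and contact force between wedge and stand above 1 N and x of wedge in the frame of front_edge between -0.04 and 0.04 m and y of wedge in the frame of front_edge between -0.04 and 0.04 m and angle between the x axis of wedge and the x axis of front_edge, either way round below 0.26 rad and angle between wedge's own z axis and vertical below 0.12 rad and linear speed of wedge below 0.02 m/s); the robot touches nothing.
It fails at once if the slim wedge is moved more than 30 mm (distance of slim_wedge from where it was at the start of the episode above 0.03 m).
It also fails if it takes over 40 s, if anything falls off the work surface, if the arm or the gripper's body presses on something with over 40 N, if the wrist force passes 120 N, or if a joint passes its speed limit or range.

## Working session

There is one attempt and no reset: what is moved stays moved. The work goes in short steps, Python scripts to look and compute and a tool call to move; the robot and the scene stay as the last step left them, time stands still between calls to the robot, and variables do not carry over. Pictures are saved under pics/ and viewed, at most 10 in all, crops included, and the job is handed in when it is done.

Besides the shell and the picture viewer there is one more tool, called after ">>>" as name(argument=value, ...) on one line, values as JSON. jog_arm: Moves the arm, as the interface text tells. Its arguments: {"type":"object","properties":{"motion":{"type":"array"},"squeeze":{"type":"number"}},"required":["motion"]}

```bash
mkdir -p pics
cat > h.py <<'E'
import numpy as np, cv2
from station import ctrl
def model(n):
    m=ctrl.camera_model(n); K=np.array(m["intrinsics"],float); R=cv2.Rodrigues(np.array(m["rvec"],float))[0]; t=np.array(m["tvec"],float).ravel(); return K,R,t
def plane(m,uv,z):
    K,R,t=m; uv=np.atleast_2d(np.array(uv,float)); d=(np.linalg.inv(K)@np.c_[uv,np.ones(len(uv))].T).T@R; c=-R.T@t
    return c+d*((z-c[2])/d[:,2])[:,None]
def proj(m,P):
    K,R,t=m; return cv2.projectPoints(np.array(P,float).reshape(-1,1,3),cv2.Rodrigues(R)[0],t,K,None)[0].reshape(-1,2)
def tri(ms,uvs):
    A=[];b=[]
    for (K,R,t),uv in zip(ms,uvs):
        d=R.T@np.linalg.inv(K)@np.array([*uv,1.]); d/=np.linalg.norm(d); c=-R.T@t; Q=np.eye(3)-np.outer(d,d); A.append(Q); b.append(Q@c)
    return np.linalg.lstsq(np.vstack(A),np.hstack(b),rcond=None)[0]
def snap(n,f):
    m=model(n); im=ctrl.camera(n)[:,:,::-1].copy(); cv2.imwrite("pics/"+f,im); return m,im
E
python3 - <<'E'
from h import *
for n in("scene","side","wrist"):
    m,im=snap(n,n+"0.png"); print(n,(-m[1].T@m[2]).round(3), m[0][0,0])
print(ctrl.get_obs())
E
```

```text
scene [ 1.108 -0.282  1.149] 590.8015705423235
side [ 0.33  -0.782  0.53 ] 516.4467727007473
wrist [0.55  0.074 0.383] 407.23904589253533
{'time_s': 0.15, 'qpos': array([-6.66194643e-02,  3.00339847e-01,  1.52144234e+00, -7.65489354e-06,
        1.32070606e+00, -6.65804221e-02]), 'joint_vel': array([ 0.00014679, -0.00035424, -0.00139711, -0.0004598 , -0.0005229 ,
        0.0008293 ]), 'tau': array([-2.50185103e-04, -5.31960297e+01, -3.52822959e+01,  7.07691838e-02,
        2.35654798e-02, -3.66386917e-05]), 'ee_pos': array([ 5.49795528e-01, -2.00849778e-06,  2.05017022e-01]), 'eef_rot': array([-3.14069855e+00, -5.21862620e-05,  1.57075916e+00]), 'force': array([-0.58791747, -0.71905685, -0.34159945]), 'moment': array([ 0.01858163,  0.01905356, -0.01844377]), 'grip_force': 0.0, 'grip_width': 0.09364572654899421}
```

View pics/scene0.png

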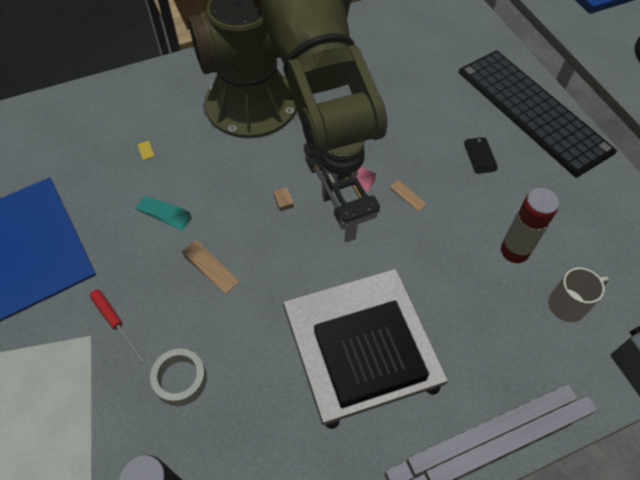

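View pics/side0.png

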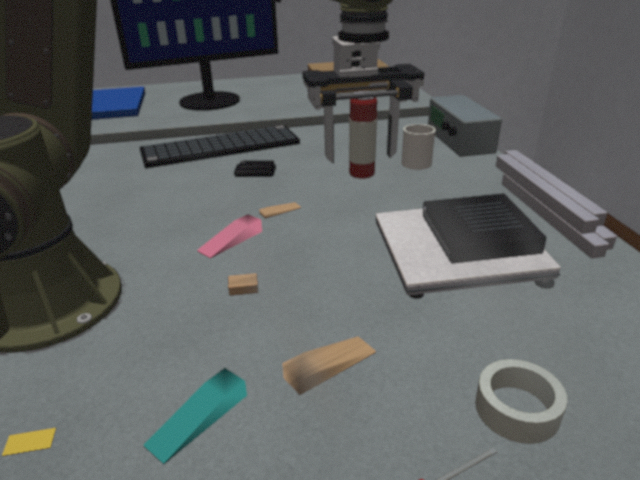

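View pics/wrist0.png

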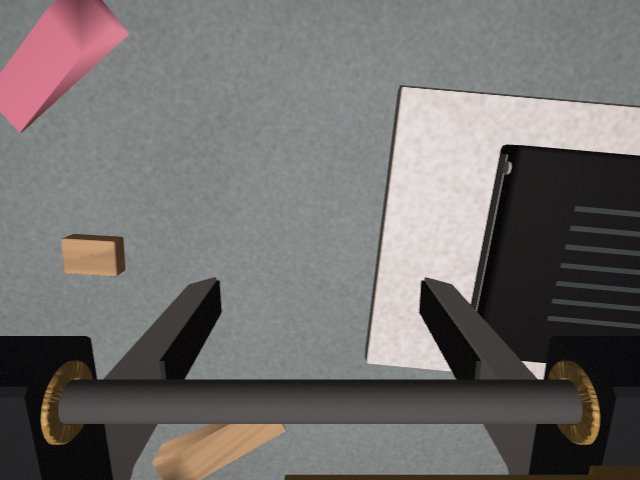

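Scene shows, in pixels:
- light wood large wedge at (211,266), side view (328,364)
- slim wedge at (408,195)
- teal wedge at (164,212)
- pink wedge at (366,180)
- small wood block at (284,198)
- stand, with its front edge running (284,302)–(396,270)

The wooden wedge at (211,266) fits the description, so I'll check it in a close crop and measure it.

Run:
```python
from h import *
ims={n:cv2.imread(f"pics/{n}0.png") for n in("scene","side")}
M={n:model(n) for n in ims}
a=cv2.resize(ims["scene"][230:310,165:265],None,fx=4,fy=4,interpolation=cv2.INTER_CUBIC)
b=cv2.resize(ims["side"][325:405,270:390],None,fx=4,fy=4,interpolation=cv2.INTER_CUBIC)
c=cv2.resize(ims["scene"][255:320,270:410],None,fx=4,fy=4,interpolation=cv2.INTER_CUBIC)
out=np.zeros((590,900,3),np.uint8); out[:320,:400]=a; out[:320,410:890]=b; out[325:585,:560]=c
cv2.imwrite("pics/crop1.png",out[:,:]if 0 else cv2.resize(out,(800,524)))
for n,c,in(("scene",(211,266)),("side",(328,364))):
    h=cv2.cvtColor(ims[n],cv2.COLOR_BGR2HSV); k=cv2.inRange(h,(5,70,60),(22,255,255))
    for q in cv2.findContours(k,0,1)[0]:
        if cv2.pointPolygonTest(q,c,False)>=0:
            print(n,cv2.contourArea(q),cv2.approxPolyDP(cv2.convexHull(q),2,True)[:,0].tolist())
            print(plane(M[n],cv2.approxPolyDP(cv2.convexHull(q),2,True)[:,0],0)[:,:2].round(3).tolist())
# stand
for n,c in(("scene",(300,320)),("side",(400,240))):
    g=cv2.cvtColor(ims[n],cv2.COLOR_BGR2GRAY); k=cv2.inRange(g,150 if n=="scene" else 140,255)
    for q in cv2.findContours(k,0,1)[0]:
        if cv2.pointPolygonTest(q,c,False)>=0: 
            p=cv2.approxPolyDP(cv2.convexHull(q),4,True)[:,0]; print(n,p.tolist(),plane(M[n],p,.034)[:,:2].round(3).tolist())
```

```text
scene 1079.0 [[193, 242], [201, 245], [237, 280], [226, 292], [185, 256], [184, 251]]
[[0.358, -0.268], [0.372, -0.254], [0.489, -0.207], [0.507, -0.239], [0.386, -0.295], [0.373, -0.293]]
side 2029.0 [[374, 350], [373, 353], [300, 392], [284, 377], [283, 363], [322, 347], [358, 337]]
[[0.51, -0.237], [0.507, -0.243], [0.39, -0.294], [0.372, -0.261], [0.375, -0.234], [0.436, -0.214], [0.494, -0.204]]
scene [[395, 270], [445, 380], [323, 420], [285, 302]] [[0.617, 0.11], [0.869, 0.089], [0.847, -0.158], [0.595, -0.135]]
side [[376, 213], [421, 208], [546, 251], [560, 266], [408, 284]] [[0.618, 0.115], [0.714, 0.114], [0.868, -0.096], [0.864, -0.144], [0.597, -0.135]]
```

View pics/crop1.png

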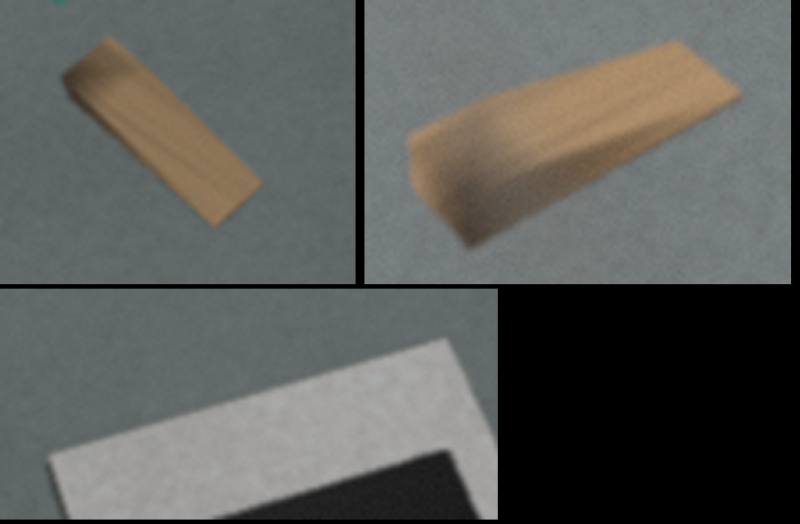

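The crop confirms it: plain light-wood wedge, tail at lower x (scene crop ~(85,65)), thin end pointing away from the robot. Next I turn the tool to match the wedge, then check heights by triangulation.

>>> jog_arm(motion=[[0, 0, 0, 0, 0, 0.142, 1], [0, 0, 0, 0, 0, 0.142, 1], [0, 0, 0, 0, 0, 0.142, 1], [0, 0, 0, 0, 0, 0.142, 1]])

```text
time_s: 0.55
ee_pos: [0.5499, -0.0, 0.2052]
eef_rot: [-3.141, 0.0, 0.997]
force: [0.4, 0.1, 0.1]
grip_width: 0.094
grip_force: 0.0
```

>>> jog_arm(motion=[[0, 0, 0, 0, 0, 0.142, 1], [0, 0, 0, 0, 0, 0.142, 1], [0, 0, 0, 0, 0, 0.142, 1], [0, 0, 0, 0, 0, 0.142, 1], [0, 0, 0, 0, 0, 0, 1]])

```text
time_s: 1.05
ee_pos: [0.5499, 0.0, 0.2052]
eef_rot: [-3.141, 0.0, 0.432]
force: [-0.4, 0.5, 0.5]
grip_width: 0.0941
grip_force: 0.0
```

```bash
cat >> h.py <<'E'
def go(P):
    from scipy.spatial.transform import Rotation as Ro
    o=ctrl.get_obs(); R=Ro.from_euler('xyz',o["eef_rot"]).as_matrix()
    print("t",o["time_s"],"pos",o["ee_pos"].round(4),"tool y deg",np.degrees(np.arctan2(R[1,1],R[0,1])).round(2),"shift",(R.T@(np.array(P)-o["ee_pos"])).round(4))
E
python3 - <<'E'
from h import *
S,D=model("scene"),model("side")
for nm,a,b in(("tail top far",(193,242),(283,363)),("thin L",(237,280),(358.5,337)),("thin R",(226.5,292),(374,351)),("tail bot R",(185.5,256.5),(300,392)),("stand L",(395.5,270),(376,212)),("stand R",(284.5,302),(407.5,284))):
    print(nm,tri((S,D),(a,b)).round(4))
im=cv2.imread("pics/side0.png");h=cv2.cvtColor(im,cv2.COLOR_BGR2HSV);k=cv2.inRange(h,(78,100,50),(95,255,255))
q=max(cv2.findContours(k,0,1)[0],key=cv2.contourArea);print("teal",plane(D,cv2.approxPolyDP(cv2.convexHull(q),3,True)[:,0],0)[:,:2].round(3).tolist())
go([.394,-.271,.12])
E
```

```text
tail top far [ 0.3741 -0.267   0.0293]
thin L [ 0.4928 -0.2086  0.0051]
thin R [ 5.087e-01 -2.385e-01  3.000e-04]
tail bot R [ 0.3891 -0.2946  0.0016]
stand L [0.6174 0.1103 0.038 ]
stand R [ 0.5952 -0.136   0.0353]
teal [[0.316, -0.254], [0.316, -0.284], [0.212, -0.365], [0.189, -0.336], [0.264, -0.247], [0.286, -0.23]]
t 1.05 pos [0.5499 0.     0.2052] tool y deg -65.22 shift [-0.2551  0.1807  0.0853]
```

>>> jog_arm(motion=[[-0.036, 0.0263, 0.012, 0, 0, 0, 1], [-0.036, 0.0263, 0.012, 0, 0, 0, 1], [-0.036, 0.0263, 0.012, 0, 0, 0, 1], [-0.036, 0.0263, 0.012, 0, 0, 0, 1]])

```text
time_s: 1.45
ee_pos: [0.4626, -0.1573, 0.157]
eef_rot: [3.141, -0.0, 0.44]
force: [0.9, 0.2, 0.1]
grip_width: 0.0941
grip_force: 0.0
```

>>> jog_arm(motion=[[-0.036, 0.0263, 0.012, 0, 0, 0, 1], [-0.036, 0.0263, 0.012, 0, 0, 0, 1], [-0.036, 0.0263, 0.012, 0, 0, 0, 1], [0, 0, 0, 0, 0, 0, 1], [0, 0, 0, 0, 0, 0, 1]])

```text
time_s: 1.95
ee_pos: [0.3986, -0.2735, 0.1213]
eef_rot: [-3.141, 0.0, 0.436]
force: [1.1, 0.5, -0.1]
grip_width: 0.0939
grip_force: 0.0
```

Run:
```python
from h import *
snap("wrist","w1.png"); go([.398,-.273,.008])
```

```text
t 2.0 pos [ 0.3993 -0.2728  0.1216] tool y deg -64.96 shift [-0.0012 -0.0004  0.1136]
```

View pics/w1.png

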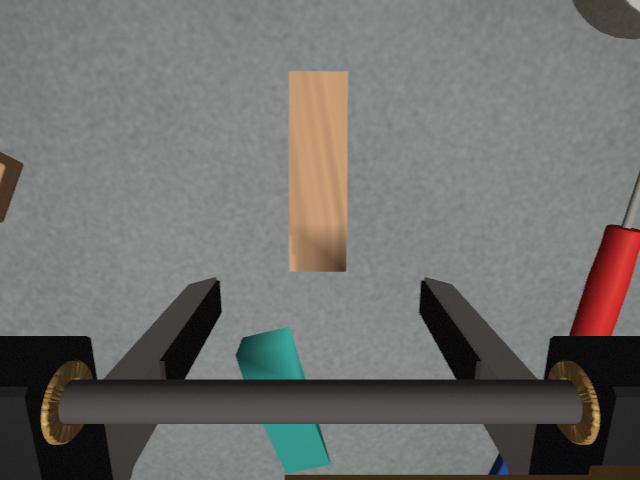

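The wood wedge is centred between the fingers at column 318, rows 71 (thin end) to 271 (tail), and aligned with the tool. The teal one lies behind, clear of the finger tips. One ray check of the wedge position comes before I descend.

Run:
```python
from h import *
m=model("wrist"); a=plane(m,(318.5,71),.004)[0]; b=plane(m,(318,271),.028)[0]; d=a-b
print(a.round(4),b.round(4),np.hypot(*d[:2]).round(4),np.degrees(np.arctan2(d[1],d[0])).round(2)); g=b+d*(.0185/.135); g[2]=.008; print(g.round(4)); go(g)
```

```text
[ 0.5028 -0.2228  0.004 ] [ 0.3811 -0.2795  0.028 ] 0.1343 24.97
[ 0.3978 -0.2717  0.008 ]
t 2.0 pos [ 0.3993 -0.2728  0.1216] tool y deg -64.96 shift [-0.0009 -0.0016  0.1136]
```

>>> jog_arm(motion=[[-0.001, -0.002, 0.035, 0, 0, 0, 1], [0, 0, 0.035, 0, 0, 0, 1], [0, 0, 0.03, 0, 0, 0, 1], [0, 0, 0.012, 0, 0, 0, 1], [0, 0, 0.004, 0, 0, 0, 1]])

```text
time_s: 2.5
ee_pos: [0.3976, -0.2708, 0.005]
eef_rot: [-3.141, 0.0, 0.437]
force: [0.6, -0.4, 1.0]
grip_width: 0.094
grip_force: 0.0
```

>>> jog_arm(motion=[[0, 0, 0, 0, 0, 0, -1], [0, 0, 0, 0, 0, 0, -1], [0, 0, 0, 0, 0, 0, -1], [0, 0, 0, 0, 0, 0, -1], [0, 0, 0, 0, 0, 0, -1]], squeeze=50)

```text
time_s: 3.0
ee_pos: [0.3974, -0.2719, 0.0059]
eef_rot: [3.141, -0.0, 0.435]
force: [0.7, -0.7, 0.2]
grip_width: 0.0576
grip_force: 0.0
```

>>> jog_arm(motion=[[0, 0, 0, 0, 0, 0, -1], [0, 0, 0, 0, 0, 0, -1], [0, 0, 0, 0, 0, 0, -1]])

```text
time_s: 3.3
ee_pos: [0.3972, -0.2718, 0.0055]
eef_rot: [3.142, -0.0, 0.435]
force: [-0.6, 0.6, 0.5]
grip_width: 0.0396
grip_force: 50.0
```

Run:
```python
from h import *
D=model("side"); im=cv2.imread("pics/side0.png");h=cv2.cvtColor(im,cv2.COLOR_BGR2HSV)
for nm,c,lo,hi in(("block",(243,285),(5,70,60),(22,255,255)),("slim",(280,210),(5,70,60),(22,255,255)),("pink",(230,238),(165,60,60),(180,255,255))):
    for q in cv2.findContours(cv2.inRange(h,lo,hi),0,1)[0]:
        if cv2.pointPolygonTest(q,c,False)>=0: print(nm,plane(D,cv2.approxPolyDP(cv2.convexHull(q),2,True)[:,0],0)[:,:2].round(3).tolist())
e=np.array([.607,-.011]);a=np.array([.9961,-.0889])
go([*(e-a*.1765),.085]);go([*(e-a*.15),.085])
```

```text
block [[0.357, 0.003], [0.35, -0.049], [0.309, -0.045], [0.312, 0.007]]
slim [[0.479, 0.251], [0.406, 0.22], [0.39, 0.243], [0.394, 0.257], [0.473, 0.268]]
pink [[0.387, 0.206], [0.381, 0.154], [0.279, 0.08], [0.255, 0.108], [0.329, 0.216], [0.359, 0.237]]
t 3.3 pos [ 0.3972 -0.2718  0.0055] tool y deg -65.09 shift [ 0.1472 -0.2364 -0.0795]
t 3.3 pos [ 0.3972 -0.2718  0.0055] tool y deg -65.09 shift [ 0.1702 -0.2232 -0.0795]
```

>>> jog_arm(motion=[[0, 0, -0.03, 0, 0, 0, -1], [0, 0, -0.03, 0, 0, 0.131, -1], [0, 0, 0, 0, 0, 0.131, -1], [0, 0, 0, 0, 0, 0.131, -1], [0, 0, 0, 0, 0, 0.131, -1]])

```text
time_s: 3.8
ee_pos: [0.3972, -0.2717, 0.0655]
eef_rot: [3.142, -0.0, -0.095]
force: [-0.1, 0.4, -0.7]
grip_width: 0.0397
grip_force: 50.0
```

>>> jog_arm(motion=[[0.002, -0.04, 0, 0, 0, 0, -1], [0.002, -0.04, 0, 0, 0, 0, -1], [0.002, -0.04, 0, 0, 0, 0, -1], [0.002, -0.04, 0, 0, 0, 0, -1], [0.001, -0.04, 0, 0, 0, 0, -1]])

```text
time_s: 4.3
ee_pos: [0.4239, -0.0718, 0.0654]
eef_rot: [-3.142, 0.0, -0.09]
force: [0.3, -0.6, -0.2]
grip_width: 0.0397
grip_force: 50.0
```

>>> jog_arm(motion=[[0, -0.04, 0, 0, 0, 0, -1], [0, -0.038, 0, 0, 0, 0, -1], [0, 0, 0, 0, 0, 0, -1], [0, 0, 0, 0, 0, 0, -1]])

```text
time_s: 4.7
ee_pos: [0.4309, 0.0048, 0.0654]
eef_rot: [3.141, 0.0, -0.087]
force: [-0.1, 0.3, -1.3]
grip_width: 0.0399
grip_force: 50.0
```

Run:
```python
from h import *
m,im=snap("wrist","w2.png"); snap("side","s2.png"); e=np.array([.607,-.011]);a=np.array([.9961,-.0889])
go([*(e-a*.1765),.006])
```

```text
t 4.8 pos [0.4309 0.0037 0.0654] tool y deg -95.15 shift [ 0.0002 -0.0011  0.0594]
```

View pics/w2.png

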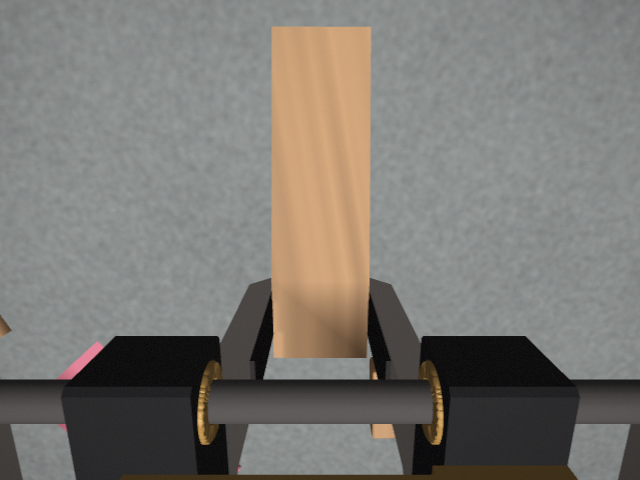

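The wedge sits straight in the grip, columns 272–371, with its thin end at row 27. I'll lower it onto the desk and push.

>>> jog_arm(motion=[[0, -0.001, 0.03, 0, 0, 0, -1], [0, 0, 0.02, 0, 0, 0, -1], [0, 0, 0.007, 0, 0, 0, -1], [0, 0, 0.002, 0, 0, 0, -1], [0, 0, 0.001, 0, 0, 0, -1]])

```text
time_s: 5.3
ee_pos: [0.4314, 0.0049, 0.0059]
eef_rot: [-3.142, -0.001, -0.09]
force: [0.4, 0.7, -0.7]
grip_width: 0.0394
grip_force: 50.0
```

>>> jog_arm(motion=[[0.02, 0, 0, 0, 0, 0, -1], [0.02, 0, 0, 0, 0, 0, -1], [0.02, 0, 0, 0, 0, 0, -1], [0.02, 0, 0, 0, 0, 0, -1], [0.01, 0, 0, 0, 0, 0, -1]])

```text
time_s: 5.8
ee_pos: [0.5224, -0.003, 0.0064]
eef_rot: [3.142, -0.002, -0.089]
force: [0.3, 1.0, -1.2]
grip_width: 0.0398
grip_force: 50.0
```

>>> jog_arm(motion=[[0.005, 0, 0, 0, 0, 0, -1], [0.005, 0, 0, 0, 0, 0, -1], [0.005, 0, 0, 0, 0, 0, -1], [0.005, 0, 0, 0, 0, 0, -1], [0, 0, 0, 0, 0, 0, -1]], squeeze=60)

```text
time_s: 6.3
ee_pos: [0.5405, -0.0044, 0.0055]
eef_rot: [3.142, 0.001, -0.089]
force: [-2.5, -0.1, 2.0]
grip_width: 0.0392
grip_force: 60.0
```

Contact is just starting, with the thin end about 50 mm past the edge. I'll keep going in small steps.

>>> jog_arm(motion=[[0.004, 0, 0, 0, 0, 0, -1], [0.004, 0, 0, 0, 0, 0, -1], [0.004, 0, 0, 0, 0, 0, -1], [0.004, 0, 0, 0, 0, 0, -1], [0, 0, 0, 0, 0, 0, -1]])

```text
time_s: 6.8
ee_pos: [0.5563, -0.0058, 0.0055]
eef_rot: [-3.142, 0.001, -0.089]
force: [-3.2, 0.5, 2.6]
grip_width: 0.0394
grip_force: 60.0
```

Run:
```python
from h import *
m,im=snap("side","s3.png"); a=cv2.imread("pics/side0.png")[190:310,360:520]
cv2.imwrite("pics/s3c.png",np.vstack([cv2.resize(x,None,fx=2.5,fy=2.5,interpolation=cv2.INTER_CUBIC) for x in(a,im[190:310,360:520])])); go([.607,-.011,0])
```

```text
t 6.85 pos [ 0.5563 -0.0058  0.0055] tool y deg -95.11 shift [0.051  0.0007 0.0055]
```

View pics/s3c.png

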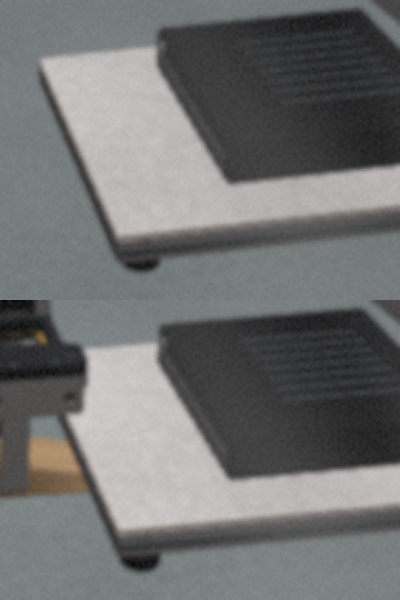

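The lower half shows the stand's front corner about 7 crop px (about 5 mm) higher than at the start (117,237→230), with the wedge under the edge. A few mm more for margin, then release and rise.

>>> jog_arm(motion=[[0.003, 0, 0, 0, 0, 0, -1], [0, 0, 0, 0, 0, 0, -1], [0, 0, 0, 0, 0, 0, 1], [0, 0, 0, 0, 0, 0, 1], [0, 0, 0, 0, 0, 0, 1]])

```text
time_s: 7.35
ee_pos: [0.5597, -0.0062, 0.0055]
eef_rot: [3.142, -0.001, -0.089]
force: [0.9, -0.2, 0.3]
grip_width: 0.0602
grip_force: 0.0
```

>>> jog_arm(motion=[[0, 0, 0, 0, 0, 0, 1], [0, 0, 0, 0, 0, 0, 1], [0, 0, -0.02, 0, 0, 0, 1], [0, 0, -0.04, 0, 0, 0, 1], [0, 0, -0.04, 0, 0, 0, 1]])

```text
time_s: 7.85
ee_pos: [0.5591, -0.0061, 0.1063]
eef_rot: [3.142, 0.001, -0.089]
force: [1.0, -0.4, -0.2]
grip_width: 0.0938
grip_force: 0.0
```

>>> jog_arm(motion=[[-0.04, 0, -0.02, 0, 0, 0, 1], [-0.04, 0, 0, 0, 0, 0, 1], [-0.02, 0, 0, 0, 0, 0, 1], [0, 0, 0, 0, 0, 0, 1], [0, 0, 0, 0, 0, 0, 1]])

```text
time_s: 8.35
ee_pos: [0.4605, 0.0027, 0.1259]
eef_rot: [-3.142, -0.001, -0.089]
force: [0.1, -0.2, -1.0]
grip_width: 0.0942
grip_force: 0.0
```

Run:
```python
from h import *
m,im=snap("side","s4.png"); w,_=snap("wrist","w4.png"); S,sc=snap("scene","c4.png")
D=m
for n,i,lo in(("scene",sc,150),("side",im,140)):
    g=cv2.cvtColor(i,cv2.COLOR_BGR2GRAY); c=(300,320) if n=="scene" else (400,240)
    for q in cv2.findContours(cv2.inRange(g,lo,255),0,1)[0]:
        if cv2.pointPolygonTest(q,c,False)>=0: print(n,cv2.approxPolyDP(cv2.convexHull(q),4,True)[:,0].tolist())
cr=lambda i,y,x:cv2.resize(i[y:y+120,x:x+160],None,fx=2.5,fy=2.5,interpolation=cv2.INTER_CUBIC)
cv2.imwrite("pics/f4.png",np.hstack([cv2.resize(cv2.imread("pics/w4.png"),(400,300)),cr(im,190,320)]))
e=np.array([.607,-.011])
```

```text
scene [[395, 269], [445, 380], [323, 420], [285, 301]]
side [[376, 210], [419, 206], [545, 250], [560, 267], [408, 281]]
```

View pics/f4.png

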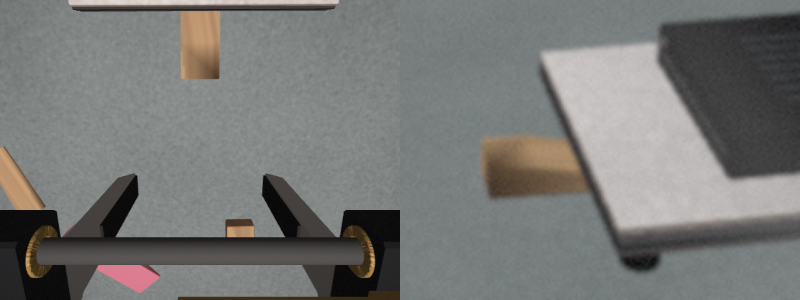

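The wedge is released, square (wrist view: wedge columns 181–219, edge columns 70–338) and central under the edge. Both front corners stay 3 px higher in the side view, about 5–6 mm. Handing in.

```bash
python3 -c "
from station import ctrl
print(ctrl.hand_in())"
```

```text
the job is handed in; nothing more can be done
None
```

The large wooden wedge is jammed square under the middle of the stand's front edge and released, with the edge about 5 mm higher by the camera images and the slim wedge untouched; I handed the job in at about 8.5 s, but the hand-in returned no verdict.

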